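Unlock a probe from its bayonet stand and put it in the beaker

ROBOT

A 6-joint arm with a two-finger parallel gripper is mounted at the origin on the work surface; the furniture and walls round the work are solid. World frame = base frame: x ahead of the robot, y to its left, z up, the work surface at z = 0. Lengths are in m, angles in rad, forces in N, time in s.
With the tool pointing down it reaches from about 0.3 to 0.775 m from the base axis. Payload 14.6 kg.
Tool frame: the origin (TCP) lies midway between the tips of the shut fingers; the grasp point (between the pads) lies ctrl.grasp_offset behind it (ctrl.grasp_offset is the distance from the TCP to the grasp point, in m); y points along the fingers, x is the direction in which the jaws open and shut, and the axes are right-handed (so a half turn about y gives the same grasp; the last joint's range is limited). The gripper opens to 94 mm and grips with 3 to 60 N. Pads are 16 mm wide; open, the fingers measure 119 mm over their backs; the gripper's body (75 mm by 177 mm) begins 78 mm behind the grasp point.
Start: joints at [-1.255, 0.3, 1.521, -0, 1.321, -0.067], TCP at [0.205, -0.51, 0.205] pointing down, gripper open.
Joint ranges: [-3.03, 3.03], [-0.79, 2.21], [0.23, 2.52], [-1.04, 4.18], [0, 3.07], [-2.55, 2.55]. Speed limits (rad/s): [2.22, 2.22, 2.57, 3.14, 3.14, 3.14].

INTERFACE

Orientations are given as [roll, pitch, yaw] about the fixed x, y, z axes, in that order (R = Rz(yaw) Ry(pitch) Rx(roll)).
In Python, from plant import ctrl, eyes gives the robot as it stands.
- The arm moves only by the tool send_rows, never from a script. Its argument "moves" is a list that holds one entry, the list of rows, each a list of 7 numbers: the opening, from 0 (shut) to 1 (fully open), then the shift along the tool's x, y, z in units of 50 mm (1.0 is 50 mm), then the turn, a rotation vector about the tool's x, y, z in rad. In form: [[[claw, dx, dy, dz, rx, ry, rz], ...]]. A call has 1 to 20 rows; each row shifts and turns the commanded pose from where the row before left it, along the tool's axes as they then stand; what a row does not reach is not made up. A row lasts 1/10 s, in which the tool goes at most 50 mm and 8.59 degrees, less where a joint would pass 70% of its speed; a pose out of reach is approached as far as the arm can. A call is refused whole if a number of a shift passes 1 or a number of a turn 0.15, either way. A call with a gripper value outside its range is refused whole. The fingers move at their own pace and stop on an object; the grip force is fixed at half the most. Time passes only in rows, so rows that do not move let the fingers close. It gives the time, the measured TCP pose, the force and the opening at its end, in the units of the state.
- ctrl.get_state(): the state, without advancing time (a new reading comes with each control period).
- eyes.camera(name): name is "scene" or "top"; returns a dict with "color" (384x512x3 uint8, blue, green, red), "vertical_fov" (degrees; the focal length in pixels is half the picture's height over the tangent of half this angle, whatever the lens; pixels are square), "cx", "cy" (the principal point, pixels), "origin" and "rotation" of the camera in the world. Camera axes: x right, y down, z forward; pixel columns grow to the right and rows downward; lengths in m; the calibration is good to about 2 mm. A picture is of the moment at which its call begins. There is no depth.
- ctrl.close_job(): hands the job in, once; it reports no verdict.
Trained networks look in the newest picture that a camera, given by its name, has taken for a name from the list of things; names that differ only in an ending like _2 or _b are one class to them, and where a whole thing is asked for, a point or a joint stands for the part that bears it (a point fixed in the world has none). Each returns a list of dicts, best first, with "score" (0 to 1); they miss things now and then, are a little off and sometimes report something else, mostly with a low value. They report only what shows in the picture. A call takes as long as a camera call. They do not tell look-alikes from the thing itself.
- eyes.find_in(query, camera): "bbox" ([left, top, right, bottom] in pixels, round what is visible of it).
- eyes.regions_of(query, camera): "pixels" (384x512 bool, what is visible of it) and "bbox" ([left, top, right, bottom] in pixels, round what is visible of it).
- eyes.pinpoint(query, camera): "location" ([column, row] in pixels: a listed point, or the origin of a listed thing).
The state is a dict: "time_s": time; "joint_positions": joint angles; "qd": joint speeds; "tau": joint torques, N m; "position": TCP position; "orientation": TCP orientation; "ft_force": force on the tool from outside, world axes, zero at the start; "moment": the same for the moment, N m; "finger_gap": opening from 0.0 (shut) to 1.0 (fully open).
Only numpy, scipy, OpenCV 4.12 (cv2) and the standard library are available. Lean on these libraries where they do the work, as an engineer would, in place of code of your own. Each camera call takes 0.05 s, during which the arm holds its last target.

TASK

Take the probe out of its storage stand and stand it, tip down, in the glass beaker. It is locked in by a hidden bayonet, so do not force it: lift lightly and turn it by its grip until it comes free, then lower it into the beaker without dropping it, and let go. Leave the stand, the beaker and the other things where they are.

Things in the scene. Friction and masses are not known exactly. Their poses are not given: they have to be found in the camera images.
- probe: The probe, 142 mm long, 0.07 kg, upright in the stand. Origin at its tip, z up along it. Above the tip: round-tipped steel stem, 8 mm diameter, to 81 mm; spigot, 27 mm diameter, 81 to 85 mm; collar, 44 mm diameter, 85 to 90 mm; round ribbed grip, 22 mm diameter, 90 to 134 mm; low dome to 142 mm. At first the collar rests on the stand's rim and hides the mouth; the tip is 25 mm above the bench.
- probe_tip (a point): The lower tip of the probe (its origin).
- probe_grip (a point): Centre of the probe's round grip, on its axis, 117 mm above the tip: take it here, fingers from above. Axes as the probe's.
- probe_pin (a point): Centre of the cross pin through the stem, 54.5 mm above the tip: 5 mm thick, 26 mm from end to end along the probe's own x axis, so the same every half turn. Seated, it lies 8 mm below the stand's locking plate: the probe lifts and turns freely for 8 mm, then stops against the plate unless pin and slot are lined up within about 0.3 rad; then it comes straight out.
- stand: The storage stand, fixed to the bench: a dark round foot, 96 mm across, 10 mm high, and an upright aluminium tube, 48 mm outer and 34 mm inner diameter, rim 110 mm above the bench. Origin under its centre on the bench; its axes say nothing of the slot. The spigot has 3.5 mm of play all round in the tube and is clear of it once lifted 5 mm. Over 60 N between probe and stand is forcing.
- stand_lock (a point): On the stand's axis, underside of the hidden steel locking plate (90 to 98 mm above the bench; it does not turn). One straight slot, 12 mm wide, runs right across it. Its direction cannot be seen or read and changes each time: at the start 0.75 to 2.39 rad anticlockwise (from above) of the pin, so a quarter turn one way or the other finds it.
- beaker: Clear glass beaker, loose, 0.16 kg, 56 mm in diameter and 70 mm high, inside about 46 mm wide, floor 2 mm thick. Origin under its centre on the bench. The probe, let go in it, leans against its rim and settles within a second or two.
- amber_bottle: Bystander: brown bottle with black cap, 60 mm in diameter, 123 mm high, origin under its centre. To be left alone.
- jar: Bystander: small violet jar with white cap, 48 mm in diameter, 57 mm high, origin under its centre. To be left alone.
- white_box: Bystander: white rounded plastic box, 75 x 90 x 50 mm, origin under its centre. To be left alone.
There are look-alikes about, which are no part of the job. Leave any blue or yellow look-alike of the probe alone. Leave any turquoise look-alike of the stand alone.

How it is judged:
By the outcome, as a careful person would: the job done as asked, in the order asked, and still so for the second after the job is handed in, with the robot touching nothing.
It also fails if it takes over 67 s, if anything falls off the work surface, if the arm or the gripper's body presses on something with over 40 N, if the wrist force passes 120 N, or if a joint passes its speed limit or range.

## Working session

There is one attempt and no reset: what is moved stays moved. The work goes in short steps, Python scripts to look and compute and a tool call to move; the robot and the scene stay as the last step left them, time stands still between calls to the robot, and variables do not carry over. Pictures are saved under pics/ and viewed, and the job is handed in when it is done.

Besides the shell and the picture viewer there is one more tool, called after "Request:" as name([rows], argument=value, ...), one row to a line, values as JSON. send_rows: Moves the arm, as the interface text tells. Its arguments: {"type":"object","properties":{"moves":{"type":"array","items":{"type":"array","items":{"type":"array","items":{"type":"number"}}}}},"required":["moves"]}

```bash
mkdir -p pics; ls; python3 - <<'E'
from plant import ctrl, eyes
import cv2, numpy as np
s=ctrl.get_state(); print(s); print(ctrl.grasp_offset)
for n in ("scene","top"):
    c=eyes.camera(n); cv2.imwrite(f"pics/{n}0.png",c["color"])
    print(n,c["vertical_fov"],c["cx"],c["cy"],c["origin"],np.round(c["rotation"],4).tolist())
    for q in ("probe","stand","beaker","amber_bottle","jar","white_box"):
        print(q,[(np.round(d["bbox"],0).tolist(),round(d["score"],2)) for d in eyes.find_in(q,n)])
    for q in ("probe_tip","probe_grip","stand","stand_lock","beaker"):
        print(q,[(np.round(d["location"],1).tolist(),round(d["score"],2)) for d in eyes.pinpoint(q,n)])
E
```

```text
pics
{'time_s': 0.0, 'joint_positions': array([-1.25460478e+00,  3.00497447e-01,  1.52156429e+00, -6.10624479e-06,
        1.32069574e+00, -6.66234717e-02]), 'qd': array([ 0.00058924, -0.00128258, -0.00218295,  0.0004783 , -0.00069099,
        0.00027991]), 'tau': array([-3.46996538e-03, -5.31818676e+01, -3.52742100e+01,  7.07068574e-02,
        2.44100334e-02, -9.81397943e-05]), 'position': array([ 0.20534746, -0.50995239,  0.20487898]), 'orientation': array([-1.57072468e+00,  1.16263125e-03, -1.18797975e+00]), 'ft_force': array([-0.22552401, -0.69214638,  0.2815048 ]), 'moment': array([ 0.00116294,  0.07652285, -0.02839278]), 'finger_gap': 1.000474028996927}
0.0188
scene 44.10436112294334 259.873191743364 185.49077707196255 [ 0.21496053 -0.54675302  0.98742781] [-2.4275, -0.0095, -0.5337]
probe [([242.0, 184.0, 260.0, 205.0], 0.82), ([287.0, 178.0, 305.0, 218.0], 0.78), ([304.0, 210.0, 322.0, 238.0], 0.6)]
stand [([230.0, 202.0, 270.0, 243.0], 0.95), ([232.0, 313.0, 255.0, 341.0], 0.69), ([197.0, 102.0, 230.0, 146.0], 0.56)]
beaker [([304.0, 299.0, 330.0, 339.0], 0.77)]
amber_bottl
[... 604 characters left out ...]
.0], 0.59), ([261.0, 191.0, 279.0, 207.0], 0.56)]
stand [([253.0, 188.0, 286.0, 220.0], 0.97), ([128.0, 160.0, 162.0, 195.0], 0.8), ([290.0, 107.0, 312.0, 139.0], 0.63)]
beaker [([367.0, 192.0, 392.0, 213.0], 0.71), ([288.0, 105.0, 313.0, 141.0], 0.69)]
amber_bottle [([288.0, 106.0, 312.0, 141.0], 0.59), ([264.0, 194.0, 278.0, 209.0], 0.5)]
jar [([344.0, 249.0, 362.0, 271.0], 0.53)]
white_box [([345.0, 109.0, 384.0, 142.0], 0.92)]
probe_tip []
probe_grip [([264.9, 200.2], 0.8), ([315.1, 164.7], 0.55), ([276.7, 160.5], 0.48)]
stand [([146.7, 177.2], 0.8), ([270.1, 205.5], 0.74), ([268.3, 199.8], 0.55)]
stand_lock [([267.9, 198.2], 0.91), ([140.5, 177.1], 0.65)]
beaker [([371.8, 209.1], 0.56)]
```

View pics/scene0.png

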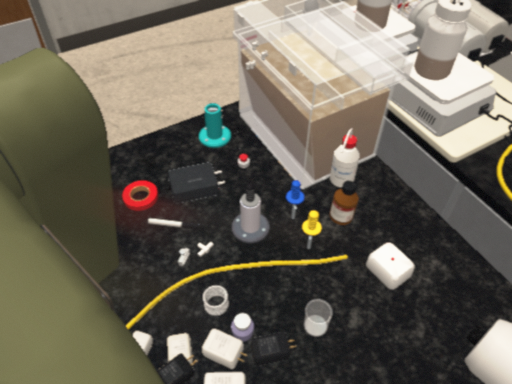

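View pics/top0.png

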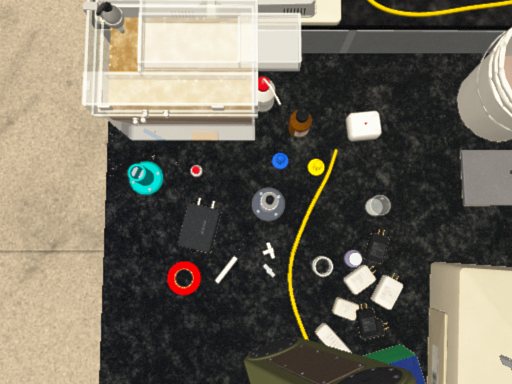

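```bash
cat > h.py <<'E'
import numpy as np, cv2
from scipy.spatial.transform import Rotation as R
from plant import ctrl, eyes
def cam(n):
    c=eyes.camera(n); c["f"]=c["color"].shape[0]/2/np.tan(np.radians(c["vertical_fov"])/2)
    c["R"]=R.from_euler("xyz",c["rotation"]).as_matrix(); return c
def ray(c,p):
    d=c["R"]@np.array([(p[0]-c["cx"])/c["f"],(p[1]-c["cy"])/c["f"],1]); return np.array(c["origin"]),d
def onz(c,p,z):
    o,d=ray(c,p); return o+d*(z-o[2])/d[2]
def proj(c,X):
    v=c["R"].T@(np.atleast_2d(X)-c["origin"]).T
    return np.c_[c["cx"]+c["f"]*v[0]/v[2], c["cy"]+c["f"]*v[1]/v[2]]
def circ(c,x,y,z,r,n=60):
    t=np.linspace(0,2*np.pi,n); return proj(c,np.c_[x+r*np.cos(t),y+r*np.sin(t),0*t+z])
def crop(c,name,box,k,circs=()):
    l,t,r,b=box; im=cv2.resize(c["color"][t:b,l:r],None,fx=k,fy=k,interpolation=cv2.INTER_CUBIC)
    for a,col in circs:
        pts=np.round(((circ(c,*a)-[l,t]+.5)*k)).astype(int); cv2.polylines(im,[pts.reshape(-1,1,2)],True,col,1)
    cv2.imwrite("pics/"+name,im)
E
python3 - <<'E'
from h import *
c=cam("scene"); t=cam("top")
for q,p in (("lock",(248.3,207.7)),("lockT",None)): pass
print("axis x,y,z scene",c["R"].round(2).tolist(), "top",t["R"].round(2).tolist())
print("stand z0 scene",onz(c,(250,233),0), "top z0",onz(t,(268.5,204.5),0))
print("beaker scene rim",onz(c,(318,309),.07),"top rim",onz(t,(377,206),.07))
crop(c,"sc1.png",(220,170,290,250),8); crop(t,"tc1.png",(240,175,300,230),9)
crop(c,"sc2.png",(290,285,350,350),8); crop(t,"tc2.png",(350,180,410,235),9)
E
cd pics; python3 -c "
import cv2,numpy as np
a=[cv2.resize(cv2.imread(f),(400,300)) for f in ('sc1.png','tc1.png','sc2.png','tc2.png')]
cv2.imwrite('m1.png',np.vstack([np.hstack(a[:2]),np.hstack(a[2:])]))"
```

```text
axis x,y,z scene [[0.86, -0.38, 0.34], [-0.51, -0.65, 0.56], [0.01, -0.65, -0.76]] top [[-0.0, -0.99, 0.11], [-1.0, 0.0, -0.02], [0.01, -0.11, -0.99]]
stand z0 scene [0.55563832 0.06056714 0.        ] top z0 [0.56305985 0.07523983 0.        ]
beaker scene rim [ 0.55821697 -0.22203353  0.07      ] top rim [ 0.55270168 -0.21647107  0.07      ]
```

View pics/m1.png

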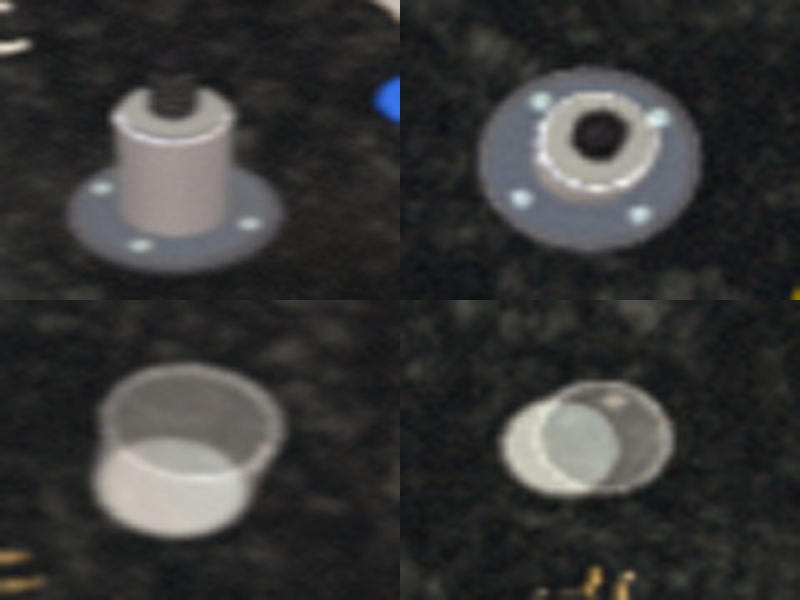

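```bash
python3 - <<'E'
from h import *
c=cam("scene"); t=cam("top"); O=-0.5
P=lambda l:np.array(l)+O
print("foot",onz(c,P((250.8,226.8)),.01),onz(t,P((268.5,204.0)),.01))
print("dome T",onz(t,P((269.7,199.6)),.165))
print("collar scene",onz(c,P((220+174*.175,170+116*.2667)),.115),onz(t,P((240+198*.15,175+142*.1833)),.115))
print("bk rim",onz(c,P((318.95,311.4)),.07),onz(t,P((381.05,205.1)),.07))
print("bk base",onz(c,P((315.8,325.7)),.002),onz(t,P((374,206.8)),.002))
g=(0,255,0);r=(0,0,255);S=(.562,.0735);B=(.5555,-.2195)
cs=[((*S,.01,.048),g),((*S,.115,.022),r),((*S,.110,.024),g),((*S,.159,.011),g),((*B,.07,.028),g),((*B,.0,.028),r)]
crop(c,"sc1.png",(220,170,290,250),8,cs); crop(t,"tc1.png",(240,175,300,230),9,cs)
crop(c,"sc2.png",(290,285,350,350),8,cs); crop(t,"tc2.png",(350,180,410,235),9,cs)
a=[cv2.resize(cv2.imread("pics/"+f),(400,300)) for f in ('sc1.png','tc1.png','sc2.png','tc2.png')]
cv2.imwrite('pics/m2.png',np.vstack([np.hstack(a[:2]),np.hstack(a[2:])]))
E
```

```text
foot [0.56313915 0.07200605 0.01      ] [0.56510629 0.07692321 0.01      ]
dome T [0.5634918  0.07810136 0.165     ]
collar scene [0.5625639  0.07144804 0.115     ] [0.56430635 0.07662459 0.115     ]
bk rim [ 0.55655437 -0.22601826  0.07      ] [ 0.55647538 -0.22623938  0.07      ]
bk base [ 0.55635347 -0.22644682  0.002     ] [ 0.55699677 -0.22434229  0.002     ]
```

View pics/m2.png

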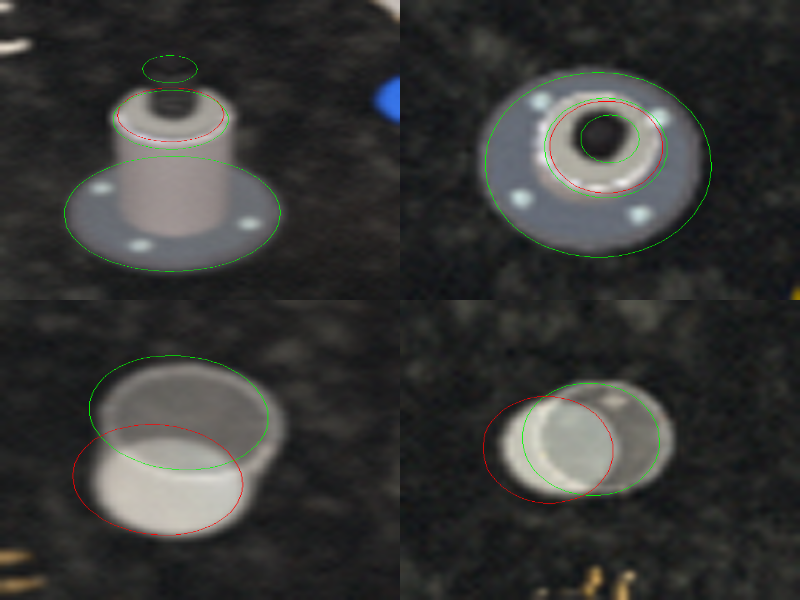

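```bash
python3 - <<'E'
from h import *
c=cam("scene"); t=cam("top")
print(ctrl.get_state()["time_s"])
def tri(a,b):
    o1,d1=ray(c,a);o2,d2=ray(t,b)
    A=np.c_[d1,-d2];s=np.linalg.lstsq(A,o2-o1,rcond=None)[0]
    p,q=o1+s[0]*d1,o2+s[1]*d2; return ((p+q)/2).round(3),np.linalg.norm(p-q).round(3)
print("blue",tri((296,187),(280,160)),"yellow",tri((313,216),(316,167)))
print("wash red tip",tri((350,132),(264,84)))
print("tank front top corner", tri((298,118),(254,113)))
print("tank base", onz(c,(305,180),0),onz(t,(256,140),0))
print("bottle",tri((350,186),(300,118)), onz(t,(300,125),.0))
E
```

```text
1.5
blue (array([0.673, 0.047, 0.124]), np.float64(0.006)) yellow (array([ 0.655, -0.047,  0.127]), np.float64(0.009))
wash red tip (array([0.857, 0.089, 0.184]), np.float64(0.006))
tank front top corner (array([0.74 , 0.122, 0.262]), np.float64(0.034))
tank base [0.77757449 0.13957614 0.        ] [0.75025961 0.11044818 0.        ]
bottle (array([ 0.79 , -0.01 ,  0.115]), np.float64(0.012)) [ 0.79464295 -0.0176093   0.        ]
```

Request:
send_rows([
  [[1,-0.454,0,0.612,0,0,0],[1,-0.454,0,0.612,0,0,0],[1,-0.454,0,0.612,0,0,0],[1,-0.454,0,0.612,0,0,0],[1,-0.454,0,0.612,0,0,0],[1,-0.454,0,0.612,0,0,0],[1,-0.454,0,0.612,0,0,0],[1,-0.454,0,0.612,0,0,0],[1,-0.454,0,0.612,0,0,0],[1,-0.454,0,0.612,0,0,0],[1,-0.454,0,0.612,0,0,0],[1,-0.454,0,0.612,0,0,0],[1,-0.454,0,0.612,0,0,0],[1,-0.454,0,0.612,0,0,0],[1,-0.454,0,0.612,0,0,0],[1,-0.454,0,0.612,0,0,0],[1,-0.454,0,0.612,0,0,0],[1,-0.454,0,0.612,0,0,0],[1,0,0,0,0,0,0],[1,0,0,0,0,0,0]],
])

```text
time_s: 3.5
position: [0.5636, 0.0749, 0.205]
orientation: [-1.572, 0.0, -1.187]
ft_force: [-0.1, -0.8, -0.1]
finger_gap: 1.003
```

```bash
python3 - <<'E'
from h import *
c=cam("scene"); t=cam("top")
crop(c,"s3.png",(190,110,310,250),4); crop(t,"t3.png",(200,140,340,270),4)
a=[cv2.resize(cv2.imread("pics/"+f),(400,400)) for f in ('s3.png','t3.png')]
cv2.imwrite('pics/m3.png',np.hstack(a))
E
```

```text
(no output)
```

View pics/m3.png

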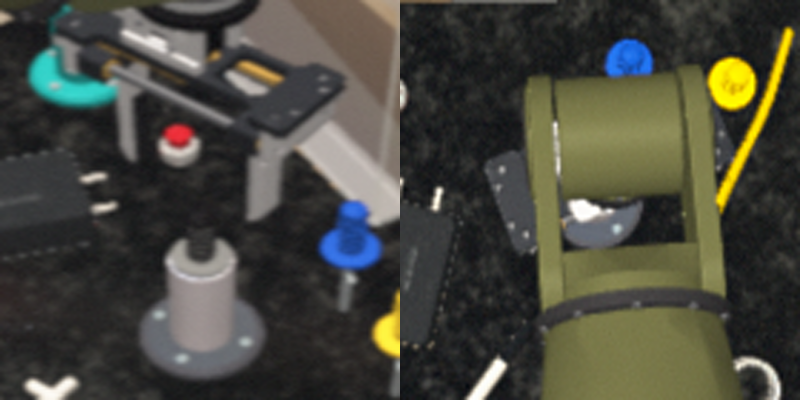

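Request:
send_rows([
  [[1,0,0.205,0,0,0,0],[1,0,0.205,0,0,0,0],[1,0,0.205,0,0,0,0],[1,0,0.205,0,0,0,0],[1,0,0.205,0,0,0,0],[1,0,0.205,0,0,0,0],[1,0,0.205,0,0,0,0],[1,0,0.205,0,0,0,0],[1,0,0,0,0,0,0]],
])

```text
time_s: 4.5
position: [0.5631, 0.0745, 0.1218]
orientation: [-1.573, 0.001, -1.188]
ft_force: [1.0, 0.1, 0.1]
finger_gap: 0.996
```

```bash
python3 - <<'E'
from h import *
c=cam("scene")
crop(c,"s4.png",(190,130,310,250),5)
E
```

```text
(no output)
```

View pics/s4.png

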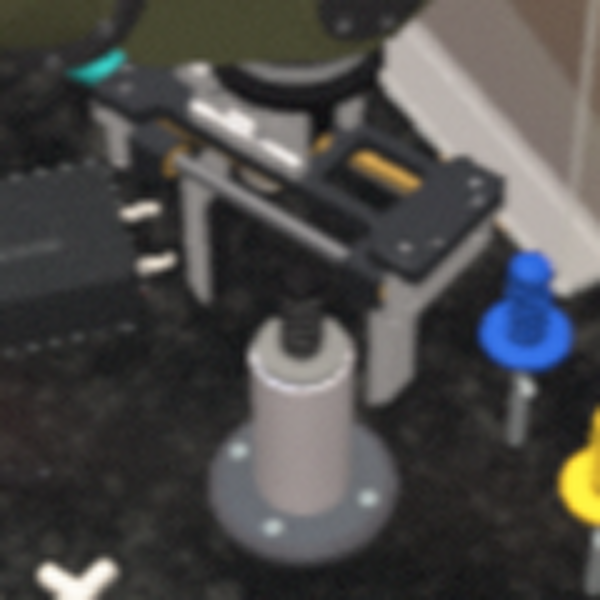

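Request:
send_rows([
  [[0,0,0,0,0,0,0],[0,0,0,0,0,0,0],[0,0,0,0,0,0,0],[0,0,0,0,0,0,0],[0,0,0,0,0,0,0],[0,0,0,0,0,0,0],[0,0,0,0,0,0,0],[0,0,0,0,0,0,0]],
])

```text
time_s: 5.35
position: [0.5637, 0.0746, 0.1234]
orientation: [-1.571, -0.0, -1.188]
ft_force: [-0.2, -0.7, -0.2]
finger_gap: 0.354
```

Request:
send_rows([
  [[0,0,0,0,0,0,0],[0,0,0,0,0,0,0],[0,0,0,0,0,0,0],[0,0,0,0,0,0,0],[0,0,0,0,0,0,0]],
])

```text
time_s: 5.85
position: [0.5637, 0.0746, 0.1234]
orientation: [-1.571, 0.0, -1.188]
ft_force: [0.4, 0.5, -0.2]
finger_gap: 0.231
```

Request:
send_rows([
  [[0,0,-0.05,0,0,0,0],[0,0,-0.05,0,0,0,0],[0,0,0,0,0,0,0],[0,0,0,0,0,-0.1,0],[0,0,0,0,0,-0.1,0],[0,0,0,0,0,-0.1,0],[0,0,0,0,0,-0.1,0],[0,0,0,0,0,-0.1,0],[0,0,0,0,0,-0.1,0],[0,0,0,0,0,0,0]],
])

```text
time_s: 6.85
position: [0.5637, 0.0746, 0.1285]
orientation: [-1.571, -0.0, -0.586]
ft_force: [0.4, -0.4, -0.8]
finger_gap: 0.229
```

Request:
send_rows([
  [[0,0,-0.01,0,0,0,0],[0,0,-0.01,0,0,0,0],[0,0,-0.01,0,0,0,0],[0,0,-0.01,0,0,0,0],[0,0,-0.01,0,0,0,0],[0,0,-0.01,0,0,0,0],[0,0,0,0,0,0,0]],
])

```text
time_s: 7.55
position: [0.5637, 0.0746, 0.1315]
orientation: [-1.571, -0.0, -0.588]
ft_force: [-0.9, -0.1, -1.3]
finger_gap: 0.227
```

Request:
send_rows([
  [[0,0,-0.008,0,0,0,0],[0,0,0,0,0,0,0]],
])

```text
time_s: 7.75
position: [0.5637, 0.0746, 0.1316]
orientation: [-1.571, 0.0, -0.588]
ft_force: [0.2, 0.4, -3.6]
finger_gap: 0.227
```

Request:
send_rows([
  [[0,0,-0.004,0,0,-0.08,0],[0,0,0,0,0,-0.08,0],[0,0,0,0,0,0,0]],
])

```text
time_s: 8.05
position: [0.5635, 0.0746, 0.1317]
orientation: [-1.571, 0.001, -0.427]
ft_force: [-0.5, 0.1, -6.2]
finger_gap: 0.23
```

Request:
send_rows([
  [[0,0,0,0,0,-0.1,0],[0,0,0,0,0,-0.1,0],[0,0,0,0,0,0,0]],
])

```text
time_s: 8.35
position: [0.5635, 0.0746, 0.1317]
orientation: [-1.571, 0.001, -0.229]
ft_force: [0.4, 0.2, -5.8]
finger_gap: 0.229
```

Request:
send_rows([
  [[0,0,0,0,0,-0.1,0],[0,0,0,0,0,-0.1,0],[0,0,0,0,0,0,0]],
])

```text
time_s: 8.65
position: [0.5635, 0.0746, 0.1318]
orientation: [-1.571, 0.001, -0.03]
ft_force: [-0.7, 0.2, -5.7]
finger_gap: 0.228
```

Request:
send_rows([
  [[0,0,0,0,0,-0.1,0],[0,0,0,0,0,-0.1,0],[0,0,0,0,0,0,0]],
])

```text
time_s: 8.95
position: [0.5636, 0.0746, 0.1319]
orientation: [-1.571, 0.0, 0.168]
ft_force: [-1.1, 0.6, -5.7]
finger_gap: 0.23
```

Request:
send_rows([
  [[0,0,0,0,0,-0.1,0],[0,0,0,0,0,-0.1,0],[0,0,0,0,0,0,0]],
])

```text
time_s: 9.25
position: [0.5639, 0.0746, 0.1321]
orientation: [-1.571, -0.0, 0.368]
ft_force: [2.3, 1.0, -5.4]
finger_gap: 0.229
```

Request:
send_rows([
  [[0,0,0,0,0,-0.1,0],[0,0,0,0,0,-0.1,0],[0,0,0,0,0,0,0]],
])

```text
time_s: 9.55
position: [0.5642, 0.0745, 0.1326]
orientation: [-1.572, -0.001, 0.567]
ft_force: [0.8, 0.7, -1.6]
finger_gap: 0.227
```

Request:
send_rows([
  [[0,0,-0.02,0,0,0,0],[0,0,0,0,0,0,0]],
])

```text
time_s: 9.75
position: [0.5642, 0.0746, 0.1334]
orientation: [-1.571, -0.001, 0.567]
ft_force: [2.8, 0.3, -1.4]
finger_gap: 0.232
```

Request:
send_rows([
  [[0,0,0,0,0,-0.1,0],[0,0,0,0,0,-0.1,0],[0,0,-0.02,0,0,0,0],[0,0,-0.02,0,0,0,0],[0,0,0,0,0,0,0]],
])

```text
time_s: 10.25
position: [0.5641, 0.0746, 0.1354]
orientation: [-1.571, -0.001, 0.769]
ft_force: [4.4, 1.1, -1.0]
finger_gap: 0.229
```

Request:
send_rows([
  [[0,0.015,0,-0.014,0,0,0],[0,0,0,0,0,0,0]],
])

```text
time_s: 10.45
position: [0.5645, 0.0745, 0.135]
orientation: [-1.57, 0.001, 0.771]
ft_force: [0.2, -0.3, -0.9]
finger_gap: 0.23
```

Request:
send_rows([
  [[0,0,-0.05,0,0,0,0],[0,0,-0.05,0,0,0,0],[0,0,0,0,0,0,0]],
])

```text
time_s: 10.75
position: [0.5647, 0.0746, 0.1405]
orientation: [-1.571, 0.0, 0.772]
ft_force: [-0.3, 0.4, -0.3]
finger_gap: 0.227
```

Request:
send_rows([
  [[0,0,-0.08,0,0,0,0],[0,0,-0.08,0,0,0,0],[0,0,-0.08,0,0,0,0],[0,0,0,0,0,0,0]],
])

```text
time_s: 11.15
position: [0.565, 0.0746, 0.1528]
orientation: [-1.571, -0.001, 0.772]
ft_force: [0.7, -0.5, -0.3]
finger_gap: 0.226
```

```bash
python3 - <<'E'
from h import *
c=cam("scene")
crop(c,"s5.png",(190,130,310,250),5)
E
```

```text
(no output)
```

View pics/s5.png

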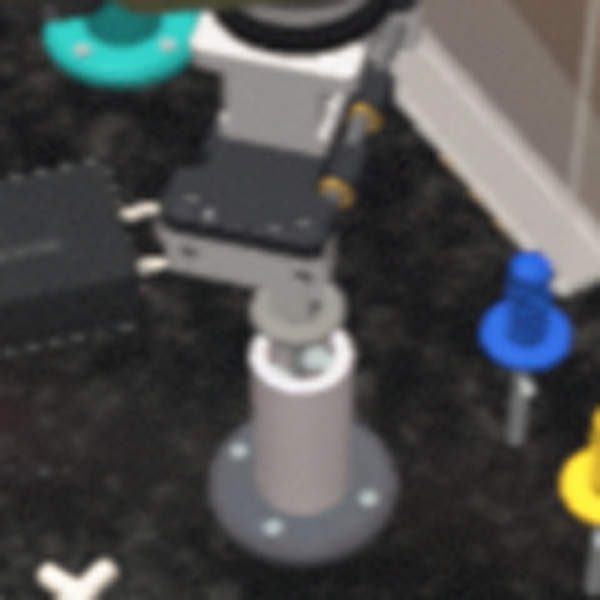

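Request:
send_rows([
  [[0,0,-0.15,0,0,0,0],[0,0,-0.15,0,0,0,0],[0,0,-0.2,0,0,0,0],[0,0,-0.2,0,0,0,0],[0,0,-0.2,0,0,0,0],[0,0,-0.2,0,0,0,0],[0,0,-0.2,0,0,0,0],[0,0,-0.2,0,0,0,0],[0,0,-0.1,0,0,0,0],[0,0,-0.1,0,0,0,0],[0,0,0,0,0,0,0],[0,0,0,0,0,0,0]],
])

```text
time_s: 12.4
position: [0.5647, 0.0746, 0.2367]
orientation: [-1.57, 0.0, 0.772]
ft_force: [0.6, 0.1, -1.0]
finger_gap: 0.231
```

```bash
python3 - <<'E'
from h import *
c=cam("scene")
crop(c,"s6.png",(180,70,330,250),4)
s=ctrl.get_state();print(s["time_s"],s["position"],s["joint_positions"].round(2))
E
```

```text
12.45 [0.56464907 0.07457394 0.23662849] [ 0.07  0.32  1.42 -0.    1.4  -0.7 ]
```

View pics/s6.png

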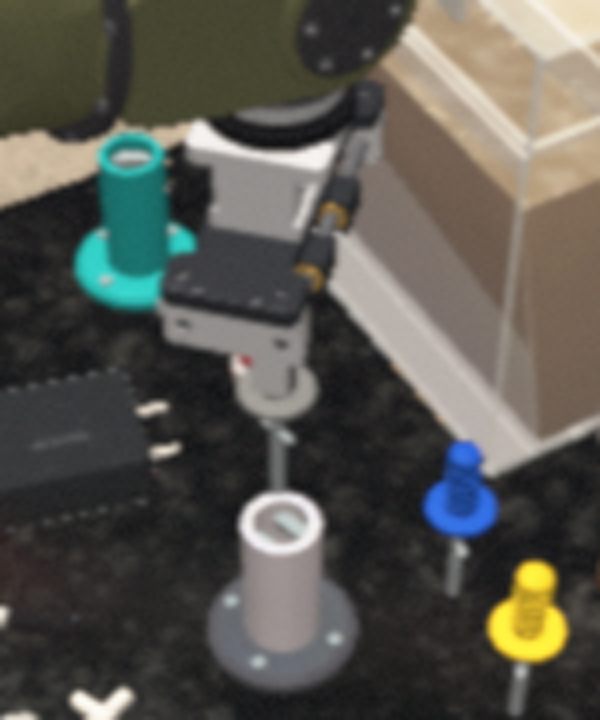

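Request:
send_rows([
  [[0,-0.086,0,-0.084,0,0,0],[0,-0.216,0,-0.21,0,0,0],[0,-0.345,0,-0.336,0,0,0],[0,-0.431,0,-0.419,0,0,0],[0,-0.431,0,-0.419,0,0,0],[0,-0.431,0,-0.419,0,0,0],[0,-0.431,0,-0.419,0,0,0],[0,-0.431,0,-0.419,0,0,0],[0,-0.431,0,-0.419,0,0,0],[0,-0.431,0,-0.419,0,0,0],[0,-0.345,0,-0.336,0,0,0],[0,-0.216,0,-0.21,0,0,0],[0,-0.086,0,-0.084,0,0,0],[0,0,0,0,0,0,0],[0,0,0,0,0,0,0]],
])

```text
time_s: 13.95
position: [0.5567, -0.2253, 0.2371]
orientation: [-1.571, -0.0, 0.773]
ft_force: [-0.3, 0.1, -0.7]
finger_gap: 0.227
```

```bash
python3 - <<'E'
from h import *
c=cam("scene");t=cam("top")
print(ctrl.get_state()["orientation"])
B=(.5565,-.226); g=(0,255,0)
P=ctrl.get_state()["position"]
tip=P.copy(); tip[2]-=.0982
cs=[((*B,.07,.028),g),((*B,0,.028),(0,0,255)),((*tip[:2],tip[2],.004),(255,0,0)),((*tip[:2],tip[2]+.085,.022),(255,0,0))]
crop(c,"s7.png",(255,170,375,350),4,cs);crop(t,"t7.png",(340,170,410,240),8,cs)
# slot direction from s6
a=onz(c,(180+270/4,70+512/4),.098);b=onz(c,(180+308/4,70+536/4),.098)
print("slot dir",np.arctan2(*(b-a)[[1,0]]),np.linalg.norm(b-a))
crop(t,"t7b.png",(250,180,290,220),12)
E
cd pics; python3 -c "
import cv2,numpy as np
cv2.imwrite('m7.png',np.hstack([cv2.resize(cv2.imread('s7.png'),(400,600)),np.vstack([cv2.resize(cv2.imread('t7.png'),(300,300)),cv2.resize(cv2.imread('t7b.png'),(300,300))])]))"
```

```text
[-1.57086769e+00 -1.50683006e-04  7.73073106e-01]
slot dir -1.2074213461558636 0.029595704862275925
```

View pics/m7.png

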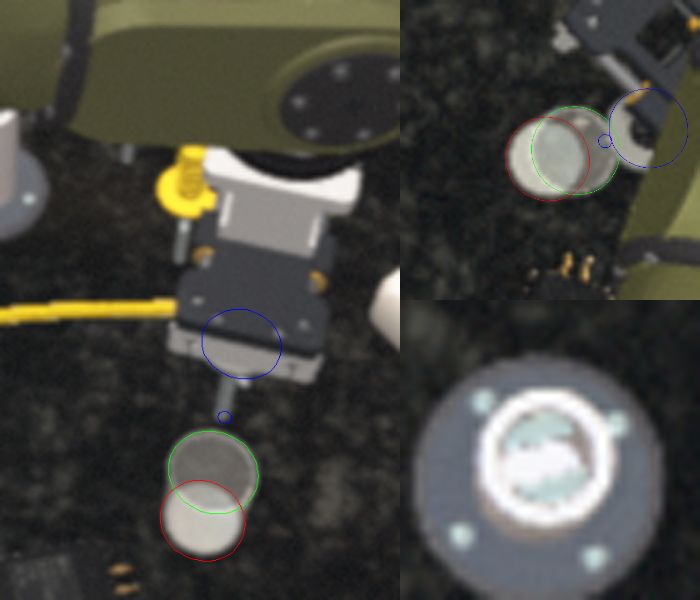

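Request:
send_rows([
  [[0,0,0,0.1,-0.05,0,0],[0,0,0,0.096,-0.05,0,0],[0,0,0.1,0.01,0,0,0],[0,0,0.15,0.015,0,0,0],[0,0,0.199,0.02,0,0,0],[0,0,0.199,0.02,0,0,0],[0,0,0.199,0.02,0,0,0],[0,0,0,0,0,0,0]],
])

```text
time_s: 14.85
position: [0.5492, -0.2188, 0.1921]
orientation: [-1.668, 0.001, 0.772]
ft_force: [-0.0, -0.4, -0.4]
finger_gap: 0.226
```

```bash
python3 - <<'E'
from h import *
c=cam("scene")
s=ctrl.get_state(); P=s["position"]; Rm=R.from_euler("xyz",s["orientation"]).as_matrix()
tip=P+Rm@[0,.0982,0]; print("tip",tip,"axis down",Rm[:,1])
B=(.5565,-.226)
cs=[((*B,.07,.028),(0,255,0)),((*tip,.004),(255,0,0))]
crop(c,"s8.png",(255,200,375,350),4,cs)
E
```

```text
tip [ 0.55620301 -0.22593057  0.09554525] axis down [ 0.06809253 -0.07077246 -0.99516565]
```

View pics/s8.png

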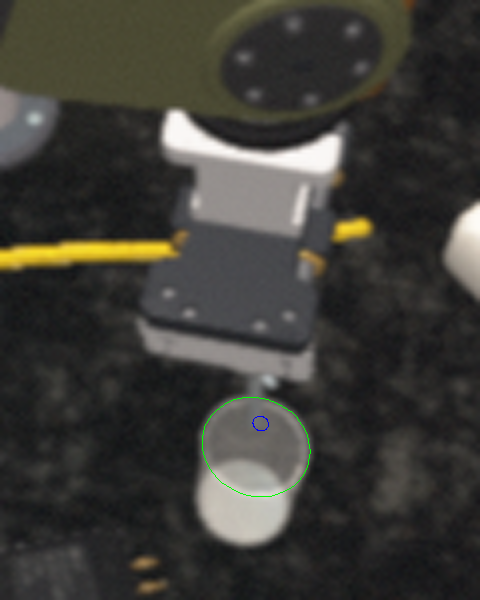

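Request:
send_rows([
  [[0,0,0.15,0.015,0,0,0],[0,0,0.2,0.02,0,0,0],[0,0,0.2,0.02,0,0,0],[0,0,0.2,0.02,0,0,0],[0,0,0.2,0.02,0,0,0],[0,0,0.1,0.01,0,0,0],[0,0,0,0,0,0,0]],
])

```text
time_s: 15.6
position: [0.5495, -0.2189, 0.1406]
orientation: [-1.67, 0.0, 0.772]
ft_force: [0.1, -1.3, -1.3]
finger_gap: 0.229
```

Request:
send_rows([
  [[0,0,0.14,0.014,0,0,0],[0,0,0.14,0.014,0,0,0],[0,0,0.14,0.014,0,0,0],[0,0,0.14,0.014,0,0,0],[0,0,0.1,0.01,0,0,0],[0,0,0,0,0,0,0],[0,0,0,0,0,0,0]],
])

```text
time_s: 16.3
position: [0.5498, -0.219, 0.1084]
orientation: [-1.671, -0.0, 0.772]
ft_force: [0.1, 0.5, -0.1]
finger_gap: 0.23
```

```bash
python3 - <<'E'
from h import *
c=cam("scene")
s=ctrl.get_state(); P=s["position"]; Rm=R.from_euler("xyz",s["orientation"]).as_matrix()
tip=P+Rm@[0,.0982,0]; print("tip",tip,s["ft_force"])
B=(.5565,-.226)
cs=[((*tip,.004),(255,0,0))]
crop(c,"s9.png",(265,220,365,345),5,cs)
E
```

```text
tip [ 0.55679225 -0.22609374  0.01088444] [-0.31811232 -1.54848933 -1.39200539]
```

View pics/s9.png

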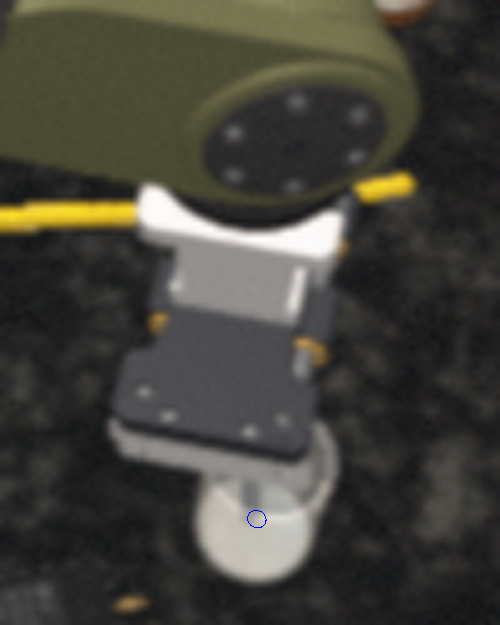

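Request:
send_rows([
  [[0,0,0.04,0.004,0,0,0],[0,0,0.04,0.004,0,0,0],[0,0,0.04,0.004,0,0,0],[0,0,0.02,0.002,0,0,0],[0,0,0,0,0,0,0]],
])

```text
time_s: 16.85
position: [0.5497, -0.2189, 0.1011]
orientation: [-1.67, 0.0, 0.772]
ft_force: [-0.2, 0.6, -0.1]
finger_gap: 0.229
```

Request:
send_rows([
  [[0,0,0.02,0.002,0,0,0],[0,0,0,0,0,0,0]],
])

```text
time_s: 17.05
position: [0.5497, -0.219, 0.1002]
orientation: [-1.671, 0.0, 0.772]
ft_force: [0.6, 0.2, -0.6]
finger_gap: 0.229
```

Request:
send_rows([
  [[0,0,0.01,0.001,0,0,0],[0,0,0,0,0,0,0]],
])

```text
time_s: 17.25
position: [0.5498, -0.219, 0.0999]
orientation: [-1.671, -0.0, 0.772]
ft_force: [-0.7, -0.1, 0.2]
finger_gap: 0.23
```

Request:
send_rows([
  [[0,0,0.01,0.001,0,0,0],[0,0,0,0,0,0,0]],
])

```text
time_s: 17.45
position: [0.5499, -0.2191, 0.0996]
orientation: [-1.671, -0.0, 0.772]
ft_force: [-0.9, -0.1, 4.0]
finger_gap: 0.227
```

Request:
send_rows([
  [[1,0,0,0,0,0,0],[1,0,0,0,0,0,0],[1,0,0,0,0,0,0],[1,0,0,0,0,0,0],[1,0,0,0,0,0,0],[1,0,0,0,0,0,0],[1,0,0,0,0,0,0],[1,0,0,0,0,0,0],[1,0,0,0,0,0,0],[1,0,0,0,0,0,0],[1,0,0,0,0,0,0],[1,0,0,0,0,0,0]],
])

```text
time_s: 18.65
position: [0.5498, -0.219, 0.0993]
orientation: [-1.671, -0.0, 0.772]
ft_force: [-0.0, 0.2, 0.9]
finger_gap: 1.003
```

```bash
python3 - <<'E'
from h import *
c=cam("scene");t=cam("top")
s=ctrl.get_state(); P=s["position"]
crop(c,"s10.png",(265,220,365,345),5);crop(t,"t10.png",(350,170,410,240),5)
a=[cv2.resize(cv2.imread("pics/"+f),(400,500)) for f in ('s10.png','t10.png')]
cv2.imwrite('pics/m10.png',np.hstack(a))
E
```

```text
(no output)
```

View pics/m10.png

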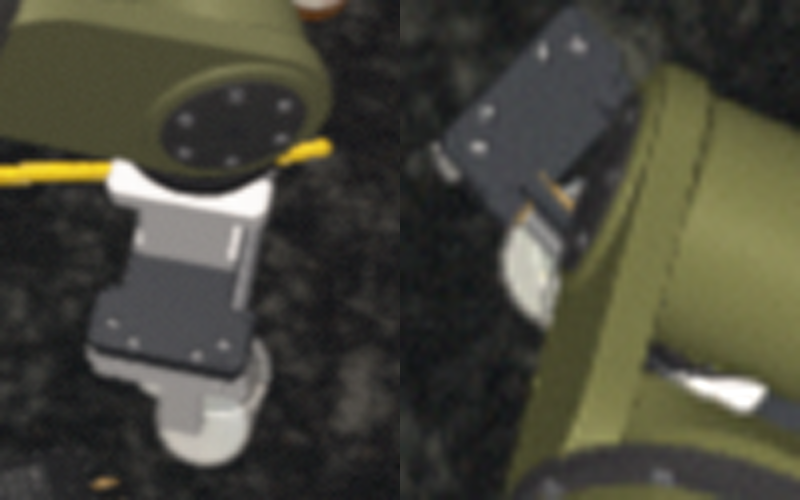

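Request:
send_rows([
  [[1,0,-0.05,-0.005,0,0,0],[1,0,-0.1,-0.01,0,0,0],[1,0,-0.1,-0.01,0,0,0],[1,0,0,0,0,0,0]],
])

```text
time_s: 19.15
position: [0.5501, -0.2192, 0.1129]
orientation: [-1.672, -0.001, 0.772]
ft_force: [0.4, -0.5, 0.3]
finger_gap: 1.0
```

Request:
send_rows([
  [[1,0,-0.1,-0.01,0,0,0],[1,0,-0.2,-0.02,0,0,0],[1,0,-0.2,-0.02,0,0,0],[1,0,-0.2,-0.02,0,0,0],[1,0,-0.2,-0.02,0,0,0],[1,0,0,0,0,0,0]],
])

```text
time_s: 19.75
position: [0.5504, -0.2192, 0.159]
orientation: [-1.673, -0.001, 0.772]
ft_force: [-0.0, 0.1, -0.6]
finger_gap: 1.001
```

```bash
python3 - <<'E'
from h import *
c=cam("scene");t=cam("top")
crop(c,"s11.png",(245,180,365,345),5);crop(t,"t11.png",(340,160,410,240),5)
a=[cv2.resize(cv2.imread("pics/"+f),(400,500)) for f in ('s11.png','t11.png')]
cv2.imwrite('pics/m11.png',np.hstack(a))
E
```

View pics/m11.png

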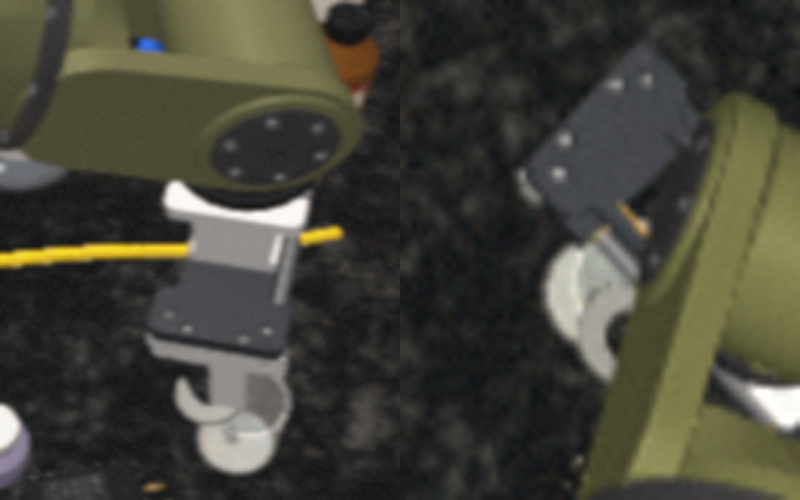

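Probe rests in the beaker; forces near zero. Retracting higher and away to view it clearly.

Request:
send_rows([
  [[1,0,-0.3,-0.03,0,0,0],[1,0,-0.4,-0.04,0,0,0],[1,0,-0.4,-0.04,0,0,0],[1,0,-0.4,-0.04,0,0,0],[1,0.3,-0.2,0.3,0,0,0],[1,0.4,0,0.4,0,0,0],[1,0.4,0,0.4,0,0,0],[1,0.4,0,0.4,0,0,0],[1,0.4,0,0.4,0,0,0],[1,0.4,0,0.4,0,0,0],[1,0.3,0,0.3,0,0,0],[1,0,0,0,0,0,0],[1,0,0,0,0,0,0],[1,0,0,0,0,0,0]],
])

```text
time_s: 21.25
position: [0.5519, -0.0358, 0.2292]
orientation: [-1.671, 0.0, 0.771]
ft_force: [-0.5, -0.8, -0.3]
finger_gap: 1.0
```

```bash
python3 - <<'E'
from h import *
c=cam("scene");t=cam("top")
B=(.5565,-.226);cs=[((*B,0,.028),(0,0,255))]
crop(c,"s12.png",(275,260,355,350),5,cs);crop(t,"t12.png",(340,160,410,240),5,cs)
a=[cv2.resize(cv2.imread("pics/"+f),(400,400)) for f in ('s12.png','t12.png')]
cv2.imwrite('pics/m12.png',np.hstack(a)); cv2.imwrite('pics/s12full.png',c["color"])
E
```

```text
(no output)
```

View pics/m12.png

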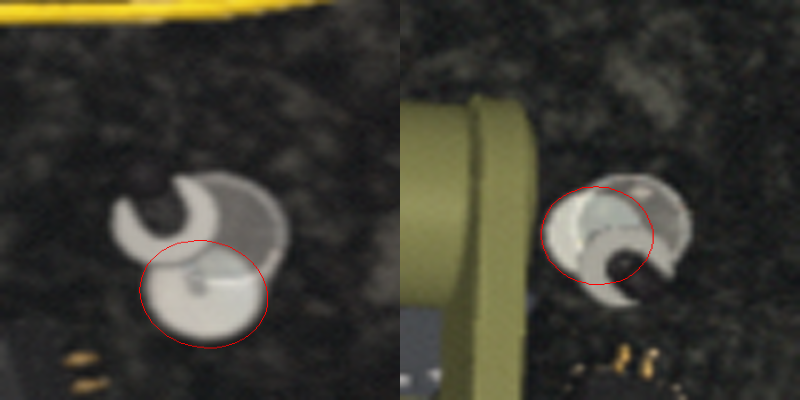

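View pics/s12full.png

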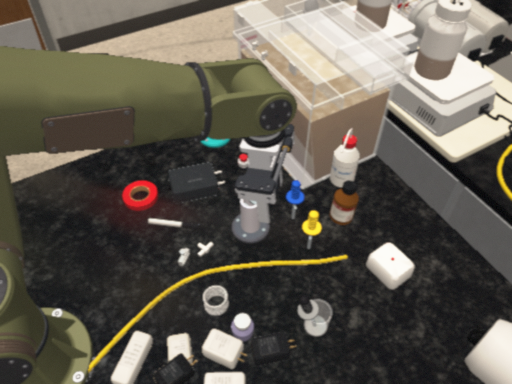

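```bash
python3 - <<'E'
from plant import ctrl
s=ctrl.get_state();print(s["time_s"],abs(s["qd"]).max(),s["ft_force"])
print(ctrl.close_job())
E
```

```text
21.35 0.0029931338183523666 [-0.02334556  0.17228688  0.21957498]
the job is handed in; nothing more can be done
None
```

The probe is out of its stand and standing tip down in the glass beaker. I handed the job in at about 21 s, against the 67 s limit; no verdict is reported.

- **Unlocking:** I gripped the probe, lifted it 5 mm and turned it anticlockwise with a light upward pull of up to about 6 N. The slot let the pin through after about 1.75 rad. A side force of about 4 N showed up as the pin went through. I shifted the tool about 1 mm, the force went away, and the probe came straight out.
- **Placing:** I lowered the probe at a slight tilt until the tip touched the beaker floor at about 4 N, then let go and backed the gripper off.

**Last checks:**
- Pictures from both cameras show the probe leaning inside the beaker.
- The beaker matches its starting position to within a few millimetres.
- The last scene picture shows the blue and yellow look-alikes, the bottle, the jar, the box and the real stand where they were. The turquoise stand was partly hidden behind the arm in it.
- The arm was still, about 0.2 m away from the beaker and clear of everything, with close to zero force on it.

The two cameras disagreed by up to about 5 mm on the stand's position, so I used a value between them. No check failed.

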